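# Lock the coin meter's service cover with the slot key

## Robot

A 7-joint arm with a two-finger parallel gripper is mounted at the origin on a cart in front of the work surface, level with it; the furniture and walls round the work are solid. World frame = base frame: x ahead of the robot, y to its left, z up, the work surface at z = 0. Lengths are in m, angles in rad, forces in N, time in s.
With the tool pointing down it reaches from about 0.425 to 0.875 m from the base axis. Payload 4.7 kg.
Tool frame: the origin (TCP) lies at the very end of the fingers, on their centre line; the grasp point (between the pads) lies 19 mm behind it; z points along the fingers, y is the line along which they close (so a half turn about z gives the same grasp; the last joint's range is limited). The gripper opens to 87 mm and grips with 3 to 60 N. Pads are 19 mm wide; open, the fingers measure 117 mm over their backs; the gripper's body (75 mm by 190 mm) begins 51 mm behind the grasp point.
Start: joints at [1.164, 0.321, -0.07, 1.45, 0.023, 1.371, -0.057], TCP at [0.266, -0.593, 0.223] pointing down, gripper open.
Joint ranges: [-2.86, 2.86], [-0.3, 2.09], [-1.38, 1.24], [0.06, 2.45], [-1.56, 4.7], [0.09, 2.05], [-2.69, 2.69]. Speed limits (rad/s): [2.57, 2.57, 3.14, 3.14, 3.14, 3.14, 3.14].

## Interface

Orientations are given as a rotation vector (axis times angle).
In Python, from bench import ctrl, vision gives the robot as it stands.
- The arm moves only by the tool jog_arm, never from a script. Its argument "increments" is a list of rows, each an object of numbers: "tx", "ty", "tz": the shift along the tool's x, y, z in mm; "wx", "wy", "wz": the turn, a rotation vector about the tool's x, y, z in rad; "gripper": the opening, from 0 (shut) to 1 (fully open). In form: [{"tx": .., "ty": .., "tz": .., "wx": .., "wy": .., "wz": .., "gripper": ..}, ...]. A call has exactly 5 rows; each row is the pose to reach, as a shift and turn from the pose commanded when the call began, along the tool's axes at that moment; what a row does not reach only later rows make up. A row lasts 1/12 s, in which the tool goes at most 41.7 mm and 7.16 degrees, less where a joint would pass 70% of its speed; a pose out of reach is approached as far as the arm can. A call with a gripper value outside its range is refused whole. The fingers move at their own pace and stop on an object; "grip_force" is the grip in N (left out, the last holds). Time passes only in rows, so rows that repeat a pose let the fingers close, or fill a call up. It gives the time, the measured TCP pose, the force, the opening and the grip force at its end, in the units of the state.
- ctrl.get_state(): the state, without advancing time (a new reading comes with each control period).
- vision.get_image(name): name is "scene" or "top"; returns a dict with "color" (384x512x3 uint8, blue, green, red), "fx", "fy", "cx", "cy" (pixels), "extrinsics" (4x4, takes a point from world to camera coordinates). Camera axes: x right, y down, z forward; pixel columns grow to the right and rows downward; lengths in m; the calibration is good to about 2 mm. A picture is of the moment at which its call begins. There is no depth.
- ctrl.close_job(): hands the job in; it is judged then, once.
Trained networks look in the newest picture that a camera, given by its name, has taken for a name from the list of things; names that differ only in an ending like _2 or _b are one class to them, and where a whole thing is asked for, a point or a joint stands for the part that bears it (a point fixed in the world has none). Each returns a list of dicts, best first, with "conf" (0 to 1); they miss things now and then, are a little off and sometimes report something else, mostly with a low value. They report only what shows in the picture. A call takes as long as a camera call. They do not tell look-alikes from the thing itself.
- vision.spot_in(camera, thing): "bbox" ([left, top, right, bottom] in pixels, round what is visible of it).
The state is a dict: "time": time; "joint_positions": joint angles; "qd": joint speeds; "joint_torque": joint torques, N m; "position": TCP position; "tool_rot": TCP orientation; "ft_force": force on the tool from outside, world axes, zero at the start; "torque": the same for the moment, N m; "grip_width": opening from 0.0 (shut) to 1.0 (fully open); "grip_force": force on a finger pad.
Only numpy, scipy, OpenCV 4.12 (cv2) and the standard library are available. Lean on these libraries where they do the work, as an engineer would, in place of code of your own. Each camera call takes 0.05 s, during which the arm holds its last target. There are 200 camera calls.

## Task

The coin meter's service box has its cover on, but the slotted quarter-turn lock in the cover still stands open. Take the slot key out of its wooden holder, seat its blade in the lock's slot by feel, turn the lock clockwise a quarter turn until it is fully home, without forcing it, and then stand the key back down in the holder's pocket and let go. Turn the lock only with the key, keep the fingers off the box, and leave the brush, spool and tape where they are.

Things in the scene. Friction and masses are not known exactly. Their poses are not given: they have to be found in the camera images.
- meter_box: Grey service box with bare metal cover, 130 (x) x 160 (y) x 62 mm high, fixed; origin at centre of underside, z up, x and y along its sides. In the cover's middle a 71 mm opening with a steel ring (top at 65 mm) holds the lock: a brass head, 50 mm diameter, its face 72 mm above the table, with a straight slot across its middle from rim to rim, 6 mm wide, 6 mm deep, 0.7 mm chamfers.
- cover_centre (a point): Middle of the opening, 72 mm above the table, level with the lock's unpressed face; axes as the box. NOT the lock's axis: the lock is mounted loosely and stands up to 9 mm off this point along box x and up to 9 mm along box y, differently each time, unmeasured; it slips sideways only above 60 N. The head is sprung: it gives from about 2 N on, then 1 mm per newton, 7 mm at most.
- lock (a joint): Turn of the lock head (rad), clockwise from above: 0 = open, slot along box x; 1.571 = locked, slot along box y, at a firm stop. Starts between 0 and 0.3. The slot's yaw is the box's yaw minus this value. Turning takes about 0.08 N m; it stays where left. Over 30 N of blade contact (about 0.25 N m) is forcing it. A steel rib at box +x marks open, a round stud at box -y locked.
- key_holder: Wooden block, 56 (x) x 70 (y) x 20 mm high, fixed to the table, origin at the centre of its underside. In the middle of its top is a pocket 9 mm (x) by 24 mm (y), 16 mm deep, with 2 mm chamfers, in which the key's blade stands.
- key: Slot key, about 60 g: origin at the middle of the blade's tip, z up along the key. Steel blade 4.4 mm thick (x), 18 mm wide (y), 14 mm long, under a flat black grip 12 mm thick (x), 32 mm wide (y; foot 36 mm), 52 mm high, round top; 66 mm in all. In the holder its x lies along the holder's x within 0.05 rad, its foot rests on the block, its origin is 6 mm above the table. Same either way round.
- key_centre (a point): Middle of the key's grip, 40 mm above the blade's tip, where it is taken with the fingers on the two flat faces (closing along key x, 12 mm); axes as the key.
- brush: Small lint brush, 30 x 85 x 23 mm, a bystander lying loose near the table's front edge.
- spool: Thread spool, 30 mm diameter, 42 mm high, a loose bystander behind the work.
- tape: Roll of tape, 62 mm diameter, 19 mm high, a loose bystander behind the work.
Mind the look-alikes: they are no part of the job. There is more than one size of the key; the job needs the smaller.

How it is judged:
By the outcome, as a careful person would: the job done as asked, in the order asked, and still so for the second after the job is handed in, with the robot touching nothing.
It also fails if it takes over 72 s, if anything falls off the work surface, if the arm or the gripper's body presses on something with over 40 N, if the wrist force passes 120 N, or if a joint passes its speed limit or range.

## Working session

There is one attempt and no reset: what is moved stays moved. The work goes in short steps, Python scripts to look and compute and a tool call to move; the robot and the scene stay as the last step left them, time stands still between calls to the robot, and variables do not carry over. Pictures are saved under pics/ and viewed, at most 10 in all, crops included, and the job is handed in when it is done.

Besides the shell and the picture viewer there is one more tool, called after "Call:" as a command line: name --argument value ..., lists and objects as JSON in quotes. jog_arm: Moves the arm, as the interface text tells. Its arguments: {"type":"object","properties":{"increments":{"type":"array"},"grip_force":{"type":"number"}},"required":["increments"]}

```bash
ls; mkdir -p pics; python3 - <<'E'
from bench import ctrl, vision
import cv2,json
for c in ("scene","top"):
    im=vision.get_image(c); cv2.imwrite(f"pics/{c}0.png",im["color"])
    print(c,im["fx"],im["fy"],im["cx"],im["cy"],im["extrinsics"])
    for t in ("meter_box","lock","key_holder","key","brush","spool","tape"):
        print(t,[(d["bbox"],round(d["conf"],2)) for d in vision.spot_in(c,t)])
print(ctrl.get_state())
E
```

```text
pics
scene 428.00692996423936 428.00692996423936 253.64986612781036 199.00767194284452 [[-0.79955761 -0.60058827  0.00116231  0.55576266]
 [-0.41374589  0.54941121 -0.72592125  0.16770613]
 [ 0.4353412  -0.58089676 -0.68777684  0.79580542]
 [ 0.          0.          0.          1.        ]]
meter_box [([249.6, 144.8, 329.0, 220.0], 0.95)]
lock [([274.9, 161.8, 297.2, 180.0], 0.57), ([247.7, 145.3, 331.1, 220.6], 0.22)]
key_holder [([205.4, 231.3, 224.1, 259.0], 0.72), ([189.5, 239.1, 236.7, 282.6], 0.58)]
key [([234.2, 248.1, 264.7, 288.3], 0.81), ([205.2, 234.9, 223.1, 261.6], 0.71)]
brush [([313.7, 250.0, 336.0, 280.2], 0.79)]
spool [([196.8, 169.2, 204.7, 196.6], 0.59)]
tape [([151.3, 205.1, 182.5, 228.1], 0.8)]
top 480.93197819207614 480.93197819207614 249.76834528211612 198.12124899392896 [[-0.00637422 -0.99995646  0.00681536  0.21969963]
 [-0.99081983  0.00539531 -0.13508129  0.52176843]
 [ 0.13503863 -0.00761384 -0.99081108  0.96532366]
 [ 0.          0.          0.          1.        ]]
meter_box [([272.1, 151.0, 366.2, 231.4], 0.84)]
lock [([308.8, 171.5, 333.1, 197.2], 0.67
[... 299 characters left out ...]
: array([ 1.16411812,  0.32096852, -0.07011187,  1.45045828,  0.02260507,
        1.37078172, -0.05690054]), 'qd': array([ 1.27131793e-03, -1.16091665e-03,  4.07630845e-04, -1.14697600e-03,
        6.23195726e-04, -4.72209217e-04,  1.63508079e-05]), 'joint_torque': array([-2.84430416e-04, -4.91047776e+01, -4.03384985e-01, -3.12752473e+01,
       -6.37179287e-02,  3.34959151e-02,  4.50198002e-05]), 'position': array([ 0.26550834, -0.59335172,  0.22262806]), 'tool_rot': array([ 3.07213674e+00,  6.56100412e-01, -8.70905068e-06]), 'ft_force': array([-0.00947763, -0.72221188,  0.51919114]), 'torque': array([0.01501419, 0.0020612 , 0.00024968]), 'grip_force': 0.0, 'grip_width': 0.9988927771374103}
```

```bash
python3 - <<'E'
import cv2
t=cv2.imread("pics/top0.png"); s=cv2.imread("pics/scene0.png")
cv2.imwrite("pics/t1.png",cv2.resize(t[90:300,150:400],None,fx=3.2,fy=2.85*1.0,interpolation=cv2.INTER_CUBIC) if 0 else cv2.resize(t[92:292,160:392],None,fx=3,fy=3,interpolation=cv2.INTER_CUBIC))
cv2.imwrite("pics/s1.png",cv2.resize(s[130:300,140:350],None,fx=3.5,fy=3.5,interpolation=cv2.INTER_CUBIC))
E
```

```text
(no output)
```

View pics/t1.png

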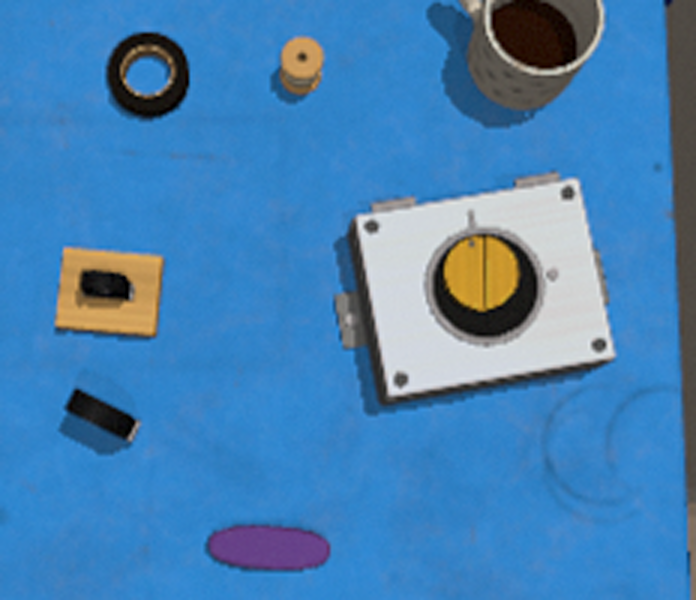

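View pics/s1.png

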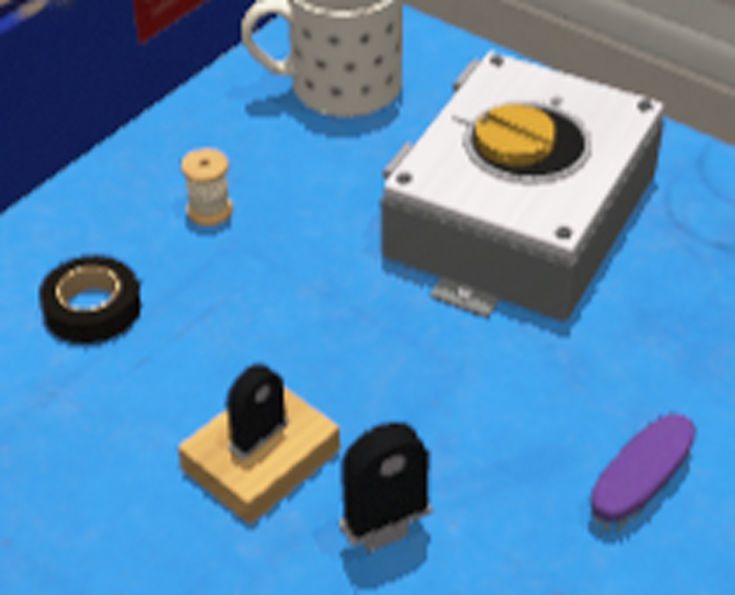

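The smaller key stands in the holder, at about (195,188) in top; the bigger look-alike stands free at (194,230). The brass head is at about (321,183) with its slot almost along world x, and it is offset inside the opening.

```bash
cat > h.py <<'E'
import numpy as np, cv2
from bench import ctrl, vision
def ray(im,p,z):
    "pixel -> world point on plane z"
    E=im["extrinsics"]; R=E[:3,:3]; c=-R.T@E[:3,3]
    d=R.T@np.array([(p[0]-im["cx"])/im["fx"],(p[1]-im["cy"])/im["fy"],1.])
    return c+d*(z-c[2])/d[2]
def proj(im,P):
    E=im["extrinsics"]; q=E[:3,:3]@np.asarray(P)+E[:3,3]
    return np.array([im["fx"]*q[0]/q[2]+im["cx"],im["fy"]*q[1]/q[2]+im["cy"]])
def mask(im,lo,hi,box):
    h=cv2.cvtColor(im["color"],cv2.COLOR_BGR2HSV); m=cv2.inRange(h,lo,hi)
    k=np.zeros_like(m); l,t,r,b=box; k[t:b,l:r]=m[t:b,l:r]; return k
def blob(m):
    c=max(cv2.findContours(m,cv2.RETR_EXTERNAL,cv2.CHAIN_APPROX_NONE)[0],key=cv2.contourArea); return cv2.convexHull(c)[:,0,:].astype(float)
E
python3 - <<'E'
from h import *
np.set_printoptions(precision=4,suppress=True)
im={c:vision.get_image(c) for c in("top","scene")}
T=im["top"];S=im["scene"]
def circ(I,m,z):
    P=np.array([ray(I,p,z)[:2] for p in blob(m)]); (x,y),r=cv2.minEnclosingCircle((P*1000).astype(np.float32)); return x,y,r
for n,I,b in(("top",T,(295,160,345,215)),("scene",S,(265,150,310,185))):
    m=mask(I,(15,110,60),(35,255,255),b)
    print(n,"lock",circ(I,m,.072), "n",(m>0).sum())
# box cover: light pixels
for n,I,b in(("top",T,(260,140,375,235)),("scene",S,(240,140,340,225))):
    m=mask(I,(0,0,150),(180,60,255),b)
    P=np.array([ray(I,p,.062)[:2]*1000 for p in blob(m)],np.float32); print(n,"cover",cv2.minAreaRect(P))
m=mask(T,(10,60,80),(30,255,255),(170,165,225,212))
P=np.array([ray(T,p,.02)[:2]*1000 for p in blob(m)],np.float32); print("holder",cv2.minAreaRect(P))
m=mask(S,(10,60,80),(30,255,255),(180,220,245,290))
P=np.array([ray(S,p,.02)[:2]*1000 for p in blob(m)],np.float32); print("holder s",cv2.minAreaRect(P),P.min(0),P.max(0))
# key in both: dark blob
m=mask(T,(0,0,0),(180,255,60),(180,175,213,200)); k=blob(m); print("key top px",k.min(0),k.max(0),cv2.minAreaRect(k.astype(np.float32)))
m=mask(S,(0,0,0),(180,255,60),(200,228,226,262)); k=blob(m); print("key scene px",k.min(0),k.max(0))
m=mask(S,(0,0,0),(180,255,60),(234,245,268,290)); k=blob(m); print("big scene",k.min(0),k.max(0))
m=mask(T,(0,0,0),(180,255,60),(180,218,212,244)); k=blob(m); print("big top",k.min(0),k.max(0))
cv2.imwrite("pics/lk.png",cv2.resize(T["color"][140:235,265:375],None,fx=7,fy=6.3*1.11,interpolation=cv2.INTER_CUBIC)[:600])
cv2.imwrite("pics/kh.png",cv2.resize(np.hstack([T["color"][165:215,170:225],S["color"][228:278,185:240]]),None,fx=7,fy=7,interpolation=cv2.INTER_CUBIC))
E
```

```text
top lock (549.1930541992188, 75.34934997558594, 26.140228271484375) n 511
scene lock (544.5535888671875, 77.29270935058594, 30.285873413085938) n 336
top cover ((543.88623046875, 72.18231964111328), (130.5646209716797, 155.66937255859375), 9.586197853088379)
scene cover ((543.8063354492188, 69.7074203491211), (131.7628936767578, 159.21994018554688), 9.604819297790527)
holder ((545.262451171875, 329.78826904296875), (70.6197738647461, 56.534854888916016), 84.66162872314453)
holder s ((540.9566650390625, 332.67315673828125), (77.3325424194336, 64.77938842773438), 84.47573852539062) [507.3252 292.8904] [575.3337 373.9402]
key top px [187. 182.] [202. 191.] ((194.55447387695312, 186.4554443359375), (15.721588134765625, 8.15930461883545), 5.710592269897461)
key scene px [205. 235.] [220. 258.]
big scene [238. 251.] [261. 283.]
big top [183. 222.] [204. 237.]
```

View pics/lk.png

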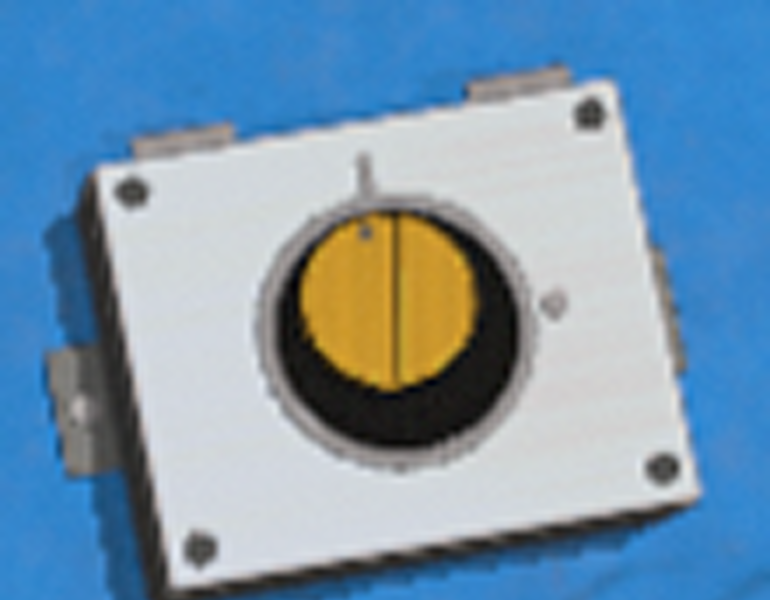

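View pics/kh.png

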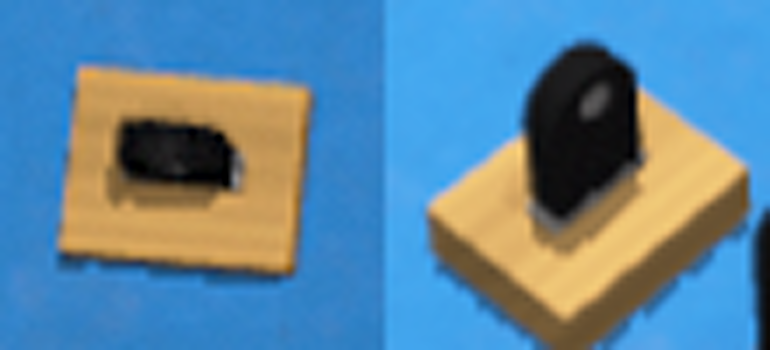

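The mount's open slot lies about along world x, and the head stands off towards the rib. Next I fit simple models to both views to fix the key and the head.

```bash
cat >> h.py <<'E'
from scipy.optimize import least_squares
from scipy.spatial.transform import Rotation as Ro
def bbox(I,P):
    q=np.array([proj(I,p) for p in P]); return np.r_[q.min(0),q.max(0)]
def keypts(x,y,yaw,z0=.006,s=1.):
    pts=[]
    for dx in(-.006,.006):
        for dy in(-.016,.016): pts.append((dx,dy,.014+.001))
        for a in np.linspace(0,np.pi,13): pts.append((dx,.016*np.cos(a),.050+.016*np.sin(a)))
    P=np.array(pts)*s; c,n=np.cos(yaw),np.sin(yaw)
    return np.c_[x+c*P[:,0]-n*P[:,1],y+n*P[:,0]+c*P[:,1],z0+P[:,2]]
def delta(x,y,z,psi):
    "shift (mm) and turn from the present pose, tool axes; psi = yaw of tool x, tool down"
    s=ctrl.get_state(); R=Ro.from_rotvec(s["tool_rot"])
    G=Ro.from_matrix(np.c_[[np.cos(psi),np.sin(psi),0],[np.sin(psi),-np.cos(psi),0],[0,0,-1]])
    return (R.inv().apply(np.array([x,y,z])-s["position"])*1000).round(2),(R.inv()*G).as_rotvec().round(4)
E
python3 - <<'E'
from h import *
np.set_printoptions(precision=4,suppress=True)
I={c:vision.get_image(c) for c in("top","scene")}
def dark(c,b): 
    k=blob(mask(I[c],(0,0,0),(180,255,75),b)); return np.r_[k.min(0)-.5,k.max(0)+.5]
o=np.r_[dark("top",(180,175,213,200)),dark("scene",(200,228,226,262))]
f=lambda v:np.r_[bbox(I["top"],keypts(v[0],v[1],-.093)),bbox(I["scene"],keypts(v[0],v[1],-.093))]-o
r=least_squares(f,[.545,.33]);print("key",r.x,r.fun)
o2=np.r_[dark("top",(180,218,212,244)),dark("scene",(234,245,268,290))]
f=lambda v:np.r_[bbox(I["top"],keypts(v[0],v[1],v[2],0,v[3])),bbox(I["scene"],keypts(v[0],v[1],v[2],0,v[3]))]-o2
r=least_squares(f,[.46,.33,-.45,1.3]);print("big",r.x,r.fun)
def cyl(x,y,zb): 
    a=np.linspace(0,2*np.pi,60); return np.vstack([np.c_[x+.025*np.cos(a),y+.025*np.sin(a),0*a+z] for z in(zb,.072)])
def yel(c,b):
    k=blob(mask(I[c],(15,110,60),(35,255,255),b)); return np.r_[k.min(0)-.5,k.max(0)+.5]
o3=np.r_[yel("top",(295,160,345,215)),yel("scene",(265,150,310,185))]; print(o3)
for zb in(.066,.069,.071):
    f=lambda v:np.r_[bbox(I["top"],cyl(v[0],v[1],zb)),bbox(I["scene"],cyl(v[0],v[1],zb))]-o3
    r=least_squares(f,[.549,.075]);print("lock",zb,r.x,r.fun)
    f2=lambda v:f(v)[:4]; print(least_squares(f2,[.549,.075]).x)
print(delta(.545,.33,.2,1.478),delta(.50,-.1,.23,1.478))
E
```

```text
key [0.5462 0.3295] [-0.205  -0.1251  1.513   0.3706 -1.2831 -0.7328  0.4507  1.614 ]
big [ 0.4577  0.33   -0.4683  1.2849] [ 0.8955 -0.7847  1.6465  0.5631 -0.893   0.7324 -0.2398  1.6056]
[307.5 169.5 333.5 195.5 275.5 159.5 298.5 177.5]
lock 0.066 [0.5485 0.0741] [ 0.3514  0.9716 -0.4522 -0.1023 -0.258   0.2971 -0.4113 -1.198 ]
[0.5494 0.074 ]
lock 0.069 [0.5481 0.0747] [ 0.2642  1.1749 -0.7267 -0.1065 -0.2012  0.4913 -0.3909 -2.0453]
[0.5492 0.0742]
lock 0.071 [0.5478 0.0751] [ 0.2054  1.3107 -0.91   -0.1092 -0.1631  0.6212 -0.3772 -2.6126]
[0.549  0.0743]
(array([ 632.31, -728.57,   22.51]), array([ 0.0001,  0.0001, -1.0571])) (array([ 415.56, -354.47,   -7.45]), array([ 0.0001,  0.0001, -1.0571]))
```

Call:
jog_arm --increments '[{"tz":0,"gripper":0.5},{"tz":0,"gripper":0.5},{"tz":0,"gripper":0.5},{"tz":0,"gripper":0.5},{"tz":0,"gripper":0.5}]' --grip_force 25

```text
validation failed for argument at $.in...
```

Call:
jog_arm --increments '[{"tx":415,"ty":-354,"tz":-7,"wx":0,"wy":0,"wz":-1.057,"gripper":0.5},{"tx":415,"ty":-354,"tz":-7,"wx":0,"wy":0,"wz":-1.057,"gripper":0.5},{"tx":415,"ty":-354,"tz":-7,"wx":0,"wy":0,"wz":-1.057,"gripper":0.5},{"tx":415,"ty":-354,"tz":-7,"wx":0,"wy":0,"wz":-1.057,"gripper":0.5},{"tx":415,"ty":-354,"tz":-7,"wx":0,"wy":0,"wz":-1.057,"gripper":0.5}]' --grip_force 25

```text
time: 1.42
position: [0.3555, -0.4034, 0.2254]
tool_rot: [2.717, 1.577, -0.0]
ft_force: [0.8, -0.1, 1.0]
grip_width: 0.708
grip_force: 0.0
```

Call:
jog_arm --increments '[{"tx":732,"ty":-200,"tz":25,"wx":0,"wy":0,"wz":-0.43,"gripper":0.5},{"tx":732,"ty":-200,"tz":25,"wx":0,"wy":0,"wz":-0.43,"gripper":0.5},{"tx":732,"ty":-200,"tz":25,"wx":0,"wy":0,"wz":-0.43,"gripper":0.5},{"tx":732,"ty":-200,"tz":25,"wx":0,"wy":0,"wz":-0.43,"gripper":0.5},{"tx":732,"ty":-200,"tz":25,"wx":0,"wy":0,"wz":-0.43,"gripper":0.5}]'

```text
time: 1.83
position: [0.4082, -0.2019, 0.2186]
tool_rot: [2.321, 2.116, -0.001]
ft_force: [1.1, -0.2, 0.0]
grip_width: 0.503
grip_force: 0.0
```

```bash
python3 -c "
from h import *
print(ctrl.get_state()['position'],delta(.5462,.3295,.2,1.478))"
```

```text
[ 0.40824845 -0.20193219  0.21855299] (array([541.93,  88.21,  18.07]), array([0.0006, 0.001 , 0.0002]))
```

Call:
jog_arm --increments '[{"tx":205,"ty":33,"tz":7,"wx":0,"wy":0,"wz":0,"gripper":0.5},{"tx":205,"ty":33,"tz":7,"wx":0,"wy":0,"wz":0,"gripper":0.5},{"tx":205,"ty":33,"tz":7,"wx":0,"wy":0,"wz":0,"gripper":0.5},{"tx":205,"ty":33,"tz":7,"wx":0,"wy":0,"wz":0,"gripper":0.5},{"tx":205,"ty":33,"tz":7,"wx":0,"wy":0,"wz":0,"gripper":0.5}]'

```text
time: 2.25
position: [0.4606, -0.0008, 0.2118]
tool_rot: [2.323, 2.112, 0.0]
ft_force: [0.8, 0.6, -1.1]
grip_width: 0.499
grip_force: 0.0
```

Call:
jog_arm --increments '[{"tx":205,"ty":33,"tz":7,"wx":0,"wy":0,"wz":0,"gripper":0.5},{"tx":205,"ty":33,"tz":7,"wx":0,"wy":0,"wz":0,"gripper":0.5},{"tx":205,"ty":33,"tz":7,"wx":0,"wy":0,"wz":0,"gripper":0.5},{"tx":205,"ty":33,"tz":7,"wx":0,"wy":0,"wz":0,"gripper":0.5},{"tx":205,"ty":33,"tz":7,"wx":0,"wy":0,"wz":0,"gripper":0.5}]'

```text
time: 2.67
position: [0.5132, 0.1998, 0.2048]
tool_rot: [2.324, 2.112, 0.001]
ft_force: [1.1, -0.9, -0.1]
grip_width: 0.502
grip_force: 0.0
```

Call:
jog_arm --increments '[{"tx":131,"ty":22,"tz":4,"wx":0,"wy":0,"wz":0,"gripper":0.5},{"tx":131,"ty":22,"tz":4,"wx":0,"wy":0,"wz":0,"gripper":0.5},{"tx":131,"ty":22,"tz":4,"wx":0,"wy":0,"wz":0,"gripper":0.5},{"tx":131,"ty":22,"tz":4,"wx":0,"wy":0,"wz":0,"gripper":0.5},{"tx":131,"ty":22,"tz":4,"wx":0,"wy":0,"wz":0,"gripper":0.5}]'

```text
time: 3.08
position: [0.5454, 0.3309, 0.1995]
tool_rot: [-2.315, -2.118, -0.0]
ft_force: [-0.4, -0.4, -0.2]
grip_width: 0.501
grip_force: 0.0
```

```bash
python3 -c "
from h import *
s=ctrl.get_state();print(s['position'],s['ft_force'],s['joint_positions'],delta(.5462,.3295,.027,1.478))"
```

```text
[0.54539468 0.33089789 0.19953857] [-0.44810582 -0.38712912 -0.20083288] [ 0.09276588  0.44643114 -0.9024213   1.49032471  0.34877551  1.37491927
 -0.91827642] (array([ -1.78,   1.41, 172.53]), array([-0.0028, -0.0027,  0.0041]))
```

Call:
jog_arm --increments '[{"tx":-1.8,"ty":1.4,"tz":40,"wx":0,"wy":0,"wz":0.004,"gripper":0.5},{"tx":-1.8,"ty":1.4,"tz":80,"wx":-0.003,"wy":-0.003,"wz":0.004,"gripper":0.5},{"tx":-1.8,"ty":1.4,"tz":118,"wx":-0.003,"wy":-0.003,"wz":0.004,"gripper":0.5},{"tx":-1.8,"ty":1.4,"tz":145,"wx":-0.003,"wy":-0.003,"wz":0.004,"gripper":0.5},{"tx":-1.8,"ty":1.4,"tz":160,"wx":-0.003,"wy":-0.003,"wz":0.004,"gripper":0.5}]'

```text
time: 3.5
position: [0.547, 0.3203, 0.0366]
tool_rot: [2.327, 2.103, -0.01]
ft_force: [0.3, 0.3, 0.1]
grip_width: 0.499
grip_force: 0.0
```

```bash
python3 - <<'E'
from h import *
I={c:vision.get_image(c) for c in("top","scene")}
s=ctrl.get_state();print(s['position'],s['ft_force'],delta(.5462,.3295,.0275,1.478))
a=cv2.resize(I["top"]["color"][150:220,160:230],(390,390),interpolation=cv2.INTER_CUBIC)
b=cv2.resize(I["scene"]["color"][210:280,180:250],(390,390),interpolation=cv2.INTER_CUBIC)
cv2.imwrite("pics/g1.png",np.hstack([a,b]))
E
```

```text
[0.54722508 0.32137197 0.03788865] [-0.41490368 -0.08243946 -0.88156881] (array([ 8.05, -1.83, 10.33]), array([-0.0006,  0.0069, -0.008 ]))
```

View pics/g1.png

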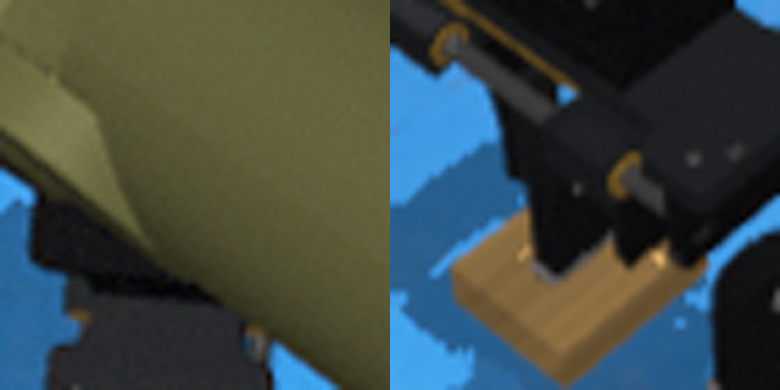

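The fingers straddle the key, with the right finger about at (640,260) and the big key clear; y is off by a lag. Settle first.

Call:
jog_arm --increments '[{"tx":0,"ty":0,"tz":0,"wx":0,"wy":0,"wz":0,"gripper":0.5},{"tx":0,"ty":0,"tz":0,"wx":0,"wy":0,"wz":0,"gripper":0.5},{"tx":0,"ty":0,"tz":0,"wx":0,"wy":0,"wz":0,"gripper":0.5},{"tx":0,"ty":0,"tz":0,"wx":0,"wy":0,"wz":0,"gripper":0.5},{"tx":0,"ty":0,"tz":0,"wx":0,"wy":0,"wz":0,"gripper":0.5}]'

```text
time: 4.02
position: [0.549, 0.3249, 0.0417]
tool_rot: [2.325, 2.105, 0.003]
ft_force: [0.0, 0.2, -0.1]
grip_width: 0.499
grip_force: 0.0
```

```bash
python3 -c "
from h import *
s=ctrl.get_state();print(s['position'],s['ft_force'],s['qd'],delta(.5462,.3295,.0275,1.478))"
```

```text
[0.54896233 0.32486225 0.04168905] [ 0.0062091   0.1959778  -0.11818579] [-0.00212148  0.0071311   0.0038209   0.00668995  0.00161033 -0.0028967
 -0.00143712] (array([ 4.37, -3.28, 14.16]), array([ 0.0049,  0.0021, -0.0062]))
```

Call:
jog_arm --increments '[{"tx":2,"ty":-2,"tz":4,"wx":0,"wy":0,"wz":-0.006,"gripper":0.5},{"tx":4.4,"ty":-3.3,"tz":9,"wx":0.005,"wy":0.002,"wz":-0.006,"gripper":0.5},{"tx":4.4,"ty":-3.3,"tz":14,"wx":0.005,"wy":0.002,"wz":-0.006,"gripper":0.5},{"tx":4.4,"ty":-3.3,"tz":14,"wx":0.005,"wy":0.002,"wz":-0.006,"gripper":0.5},{"tx":4.4,"ty":-3.3,"tz":14,"wx":0.005,"wy":0.002,"wz":-0.006,"gripper":0.5}]'

```text
time: 4.43
position: [0.5449, 0.3288, 0.0254]
tool_rot: [-2.321, -2.115, 0.006]
ft_force: [1.5, 0.4, 0.7]
grip_width: 0.502
grip_force: 0.0
```

```bash
python3 -c "
from h import *
s=ctrl.get_state();print(s['position'],s['ft_force'],delta(.5462,.3295,.0275,1.478))"
```

```text
[0.54492659 0.32882745 0.02543177] [1.52315235 0.36610292 0.65625516] (array([ 0.78,  1.2 , -2.07]), array([-0.0033,  0.0018,  0.    ]))
```

Call:
jog_arm --increments '[{"tx":0.8,"ty":1,"tz":-1,"wx":-0.003,"wy":0.002,"wz":0,"gripper":0.3},{"tx":0.8,"ty":1,"tz":-1,"wx":-0.003,"wy":0.002,"wz":0,"gripper":0.3},{"tx":0.8,"ty":1,"tz":-1,"wx":-0.003,"wy":0.002,"wz":0,"gripper":0.05},{"tx":0.8,"ty":1,"tz":-1,"wx":-0.003,"wy":0.002,"wz":0,"gripper":0.05},{"tx":0.8,"ty":1,"tz":-1,"wx":-0.003,"wy":0.002,"wz":0,"gripper":0.05}]' --grip_force 40

```text
time: 4.85
position: [0.5466, 0.3298, 0.0274]
tool_rot: [2.322, 2.116, 0.002]
ft_force: [0.4, 0.2, 0.1]
grip_width: 0.207
grip_force: 0.0
```

Call:
jog_arm --increments '[{"tx":0,"ty":0,"tz":0,"wx":0,"wy":0,"wz":0,"gripper":0.05},{"tx":0,"ty":0,"tz":0,"wx":0,"wy":0,"wz":0,"gripper":0.05},{"tx":0,"ty":0,"tz":0,"wx":0,"wy":0,"wz":0,"gripper":0.05},{"tx":0,"ty":0,"tz":0,"wx":0,"wy":0,"wz":0,"gripper":0.05},{"tx":0,"ty":0,"tz":0,"wx":0,"wy":0,"wz":0,"gripper":0.05}]'

```text
time: 5.27
position: [0.5465, 0.3298, 0.0274]
tool_rot: [2.322, 2.116, 0.002]
ft_force: [-0.3, 0.1, 0.9]
grip_width: 0.137
grip_force: 40.0
```

```bash
python3 -c "
from h import *
s=ctrl.get_state();print(s['position'],s['ft_force'],s['torque'],s['grip_width'],delta(.5462,.3295,.0275,1.478))"
```

```text
[0.54653687 0.32977646 0.02739417] [-0.2894512   0.13169867  0.92902968] [-0.10152139 -0.05536157  0.02919041] 0.13719779860294132 (array([-0.31, -0.31, -0.11]), array([ 0.0011, -0.0009, -0.0002]))
```

Call:
jog_arm --increments '[{"tx":0,"ty":0,"tz":-10,"wx":0,"wy":0,"wz":0,"gripper":0.05},{"tx":0,"ty":0,"tz":-35,"wx":0,"wy":0,"wz":0,"gripper":0.05},{"tx":0,"ty":0,"tz":-65,"wx":0,"wy":0,"wz":0,"gripper":0.05},{"tx":0,"ty":0,"tz":-95,"wx":0,"wy":0,"wz":0,"gripper":0.05},{"tx":0,"ty":0,"tz":-110,"wx":0,"wy":0,"wz":0,"gripper":0.05}]'

```text
time: 5.68
position: [0.5476, 0.3312, 0.1417]
tool_rot: [2.321, 2.115, 0.01]
ft_force: [0.9, -0.2, -0.9]
grip_width: 0.134
grip_force: 40.0
```

```bash
python3 - <<'E'
from h import *
np.set_printoptions(precision=4,suppress=True)
I=vision.get_image("top"); g=cv2.cvtColor(cv2.imread("pics/top0.png"),cv2.COLOR_BGR2GRAY).astype(float)
# slot: per row in the head, darkness-weighted column
P=[]
for v in range(173,193):
    seg=g[v,314:328]; b=np.median(seg); w=np.clip(b-8-seg,0,None)
    if w.sum()>0: u=(w*np.arange(314,328)).sum()/w.sum(); P.append(ray(I,(u,v),.072)[:2]); 
P=np.array(P); d,xy=np.polyfit(P[:,0],P[:,1],1); r=P[:,1]-np.polyval([d,xy],P[:,0]); print("slot yaw",np.arctan(d),"y at x=.5488",np.polyval([d,xy],.5488),r.std())
print(g[180,310:332])
s=ctrl.get_state();print(s['position'],s['ft_force'],s['torque'],s['grip_width'],delta(.5488,.0742,.137,np.pi+np.arctan(d)))
E
```

```text
slot yaw 0.006931781456231235 y at x=.5488 0.07362535782289654 0.0007465867972616676
[155. 152. 152. 156. 157. 152. 149. 152. 151. 152. 157.  90. 149. 158.
 151. 151. 157. 157. 153. 153. 155. 151.]
[0.5485 0.3319 0.1436] [1.1536 1.5072 0.2408] [ 0.1076 -0.195   0.046 ] 0.13764207156930908 (array([-256.6 ,   24.11,    5.32]), array([ 0.0107,  0.0023, -1.6705]))
```

Call:
jog_arm --increments '[{"tx":-35,"ty":3,"tz":4,"wx":0,"wy":0,"wz":-0.12,"gripper":0.05},{"tx":-70,"ty":7,"tz":5,"wx":0.01,"wy":0.002,"wz":-0.24,"gripper":0.05},{"tx":-105,"ty":10,"tz":5,"wx":0.01,"wy":0.002,"wz":-0.36,"gripper":0.05},{"tx":-140,"ty":14,"tz":5,"wx":0.01,"wy":0.002,"wz":-0.48,"gripper":0.05},{"tx":-175,"ty":17,"tz":5,"wx":0.01,"wy":0.002,"wz":-0.6,"gripper":0.05}]'

```text
time: 6.15
position: [0.5465, 0.152, 0.1313]
tool_rot: [-1.581, -2.705, 0.008]
ft_force: [-0.4, -0.3, 0.1]
grip_width: 0.139
grip_force: 40.0
```

```bash
python3 - <<'E'
from h import *
s=ctrl.get_state();print(s['position'],s['joint_positions'],s['grip_width'],delta(.5488,.0725,.120,np.pi+.007))
E
```

```text
[0.54652449 0.15195566 0.13127342] [ 0.53395882  0.38729763 -1.02393845  1.7398879   0.34555556  1.22200268
 -0.06745459] 0.1393204503501082 (array([-70.4 , -36.93,  11.24]), array([-0.005 , -0.0091, -1.0646]))
```

Call:
jog_arm --increments '[{"tx":-20,"ty":-10,"tz":3,"wx":0,"wy":0,"wz":-0.12,"gripper":0.05},{"tx":-40,"ty":-20,"tz":6,"wx":0,"wy":0,"wz":-0.24,"gripper":0.05},{"tx":-60,"ty":-32,"tz":9,"wx":0,"wy":0,"wz":-0.36,"gripper":0.05},{"tx":-70,"ty":-37,"tz":11,"wx":-0.0,"wy":-0.0,"wz":-0.48,"gripper":0.05},{"tx":-70,"ty":-37,"tz":11,"wx":0,"wy":0,"wz":-0.6,"gripper":0.05}]'

```text
time: 6.57
position: [0.5483, 0.0699, 0.1195]
tool_rot: [-0.719, -3.047, 0.007]
ft_force: [0.1, 0.2, -1.4]
grip_width: 0.133
grip_force: 40.0
```

Call:
jog_arm --increments '[{"tx":0,"ty":0,"tz":0,"wx":0,"wy":0,"wz":-0.12,"gripper":0.05},{"tx":0,"ty":0,"tz":0,"wx":0,"wy":0,"wz":-0.24,"gripper":0.05},{"tx":0,"ty":0,"tz":0,"wx":0,"wy":0,"wz":-0.36,"gripper":0.05},{"tx":0,"ty":0,"tz":0,"wx":0,"wy":0,"wz":-0.46,"gripper":0.05},{"tx":0,"ty":0,"tz":0,"wx":0,"wy":0,"wz":-0.46,"gripper":0.05}]'

```text
time: 6.98
position: [0.5481, 0.0745, 0.1202]
tool_rot: [-0.002, -3.131, -0.002]
ft_force: [0.6, -0.1, 0.1]
grip_width: 0.137
grip_force: 40.0
```

Call:
jog_arm --increments '[{"tx":0,"ty":0,"tz":0,"wx":0,"wy":0,"wz":0,"gripper":0.05},{"tx":0,"ty":0,"tz":0,"wx":0,"wy":0,"wz":0,"gripper":0.05},{"tx":0,"ty":0,"tz":0,"wx":0,"wy":0,"wz":0,"gripper":0.05},{"tx":0,"ty":0,"tz":0,"wx":0,"wy":0,"wz":0,"gripper":0.05},{"tx":0,"ty":0,"tz":0,"wx":0,"wy":0,"wz":0,"gripper":0.05}]'

```text
time: 7.4
position: [0.5486, 0.0748, 0.1211]
tool_rot: [-0.007, -3.133, -0.001]
ft_force: [0.3, 0.7, -1.1]
grip_width: 0.139
grip_force: 40.0
```

```bash
python3 - <<'E'
from h import *
I={c:vision.get_image(c) for c in("top","scene")}
s=ctrl.get_state();print(s['position'],s['ft_force'],s['torque'],s['joint_positions'],s['grip_width'],delta(.5488,.0735,.097,np.pi+.007))
a=cv2.resize(I["top"]["color"][140:220,280:360],(390,390),interpolation=cv2.INTER_CUBIC)
b=cv2.resize(I["scene"]["color"][110:190,250:330],(390,390),interpolation=cv2.INTER_CUBIC)
cv2.imwrite("pics/l1.png",np.hstack([a,b]))
E
```

```text
[0.54863651 0.07471992 0.12113019] [-0.4058358   0.76838638  0.66196114] [ 0.14189264 -0.08534763  0.02535751] [ 0.81950351  0.47462211 -1.23260493  1.78077746  0.46975753  1.23788467
  1.02368582] 0.1346795886047299 (array([-0.38, -1.23, 24.13]), array([ 0.0005, -0.0088, -0.0111]))
```

View pics/l1.png

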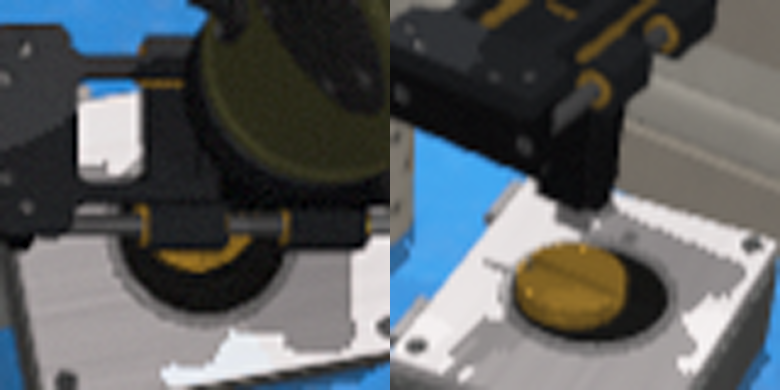

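Blade is above the head. The pose (549, 75) mm is close; now I lower slowly and feel.

Call:
jog_arm --increments '[{"tx":0,"ty":0,"tz":10,"wx":0,"wy":-0.005,"wz":-0.005,"gripper":0.05},{"tx":-0.3,"ty":0,"tz":20,"wx":0,"wy":-0.009,"wz":-0.011,"gripper":0.05},{"tx":-0.3,"ty":0,"tz":26,"wx":0,"wy":-0.009,"wz":-0.011,"gripper":0.05},{"tx":-0.3,"ty":0,"tz":28,"wx":0,"wy":-0.009,"wz":-0.011,"gripper":0.05},{"tx":-0.3,"ty":0,"tz":28,"wx":0,"wy":-0.009,"wz":-0.011,"gripper":0.05}]'

```text
time: 7.92
position: [0.5479, 0.0746, 0.0919]
tool_rot: [0.012, -3.14, -0.001]
ft_force: [-0.9, 0.2, -1.0]
grip_width: 0.134
grip_force: 40.0
```

Call:
jog_arm --increments '[{"tx":0,"ty":0,"tz":1,"wx":0,"wy":0,"wz":0,"gripper":0.05},{"tx":0,"ty":0,"tz":2,"wx":0,"wy":0,"wz":0,"gripper":0.05},{"tx":0,"ty":0,"tz":3,"wx":0,"wy":0,"wz":0,"gripper":0.05},{"tx":0,"ty":0,"tz":3,"wx":0,"wy":0,"wz":0,"gripper":0.05},{"tx":0,"ty":0,"tz":3,"wx":0,"wy":0,"wz":0,"gripper":0.05}]'

```text
time: 8.33
position: [0.5488, 0.0747, 0.0902]
tool_rot: [-0.011, 3.141, 0.001]
ft_force: [-0.4, -0.5, 0.1]
grip_width: 0.135
grip_force: 40.0
```

```bash
cat > st.py <<'E'
from h import *
import sys
np.set_printoptions(precision=4,suppress=True)
F=[];M=[]
for _ in range(8):
    vision.get_image("top"); s=ctrl.get_state(); F.append(s['ft_force']);M.append(s['torque'])
print("t",s["time"],"p",s['position'],"F",np.mean(F,0),"M",np.mean(M,0),"w",s["grip_width"],"j3",s["joint_positions"][2],"j7",s["joint_positions"][6])
ex=Ro.from_rotvec(s["tool_rot"]).as_matrix(); print("psi",np.arctan2(ex[1,0],ex[0,0]),"tilt z",ex[:2,2])
a=[float(v) for v in sys.argv[1:]]
if a: print(delta(*a))
E
python3 st.py .5488 .075 .0905 3.149
```

```text
t 8.7333 p [0.5487 0.0747 0.0901] F [-0.0166 -0.0975 -0.8263] M [ 0.0331 -0.1615 -0.0111] w 0.13597647226705326 j3 -1.2054323563701346 j7 1.0083423993247407
psi -3.134371520380393 tilt z [0.0002 0.0007]
(array([-0.08,  0.28, -0.37]), array([ 0.0007,  0.0002, -0.0002]))
```

No upward force at 3.3 mm below the face: it looks seated at once. I go on down to the slot floor and then feel the walls.

Call:
jog_arm --increments '[{"tx":0,"ty":0,"tz":1,"wx":0,"wy":0,"wz":0,"gripper":0.05},{"tx":0,"ty":0,"tz":2,"wx":0,"wy":0,"wz":0,"gripper":0.05},{"tx":0,"ty":0,"tz":3,"wx":0,"wy":0,"wz":0,"gripper":0.05},{"tx":0,"ty":0,"tz":4,"wx":0,"wy":0,"wz":0,"gripper":0.05},{"tx":0,"ty":0,"tz":4,"wx":0,"wy":0,"wz":0,"gripper":0.05}]'

```text
time: 9.15
position: [0.5488, 0.0748, 0.0862]
tool_rot: [-0.011, 3.141, 0.001]
ft_force: [-0.7, -0.1, 2.7]
grip_width: 0.135
grip_force: 40.0
```

```bash
python3 st.py
```

```text
t 9.55 p [0.5487 0.0748 0.0862] F [-0.3785 -0.506   2.4082] M [ 0.0031 -0.0085 -0.0074] w 0.13072775389694657 j3 -1.2007726258795173 j7 1.004913490065292
psi -3.1343437666604483 tilt z [0.0002 0.0007]
```

Call:
jog_arm --increments '[{"tx":0,"ty":0.4,"tz":0,"wx":0,"wy":0,"wz":0,"gripper":0.05},{"tx":0,"ty":0.8,"tz":0,"wx":0,"wy":0,"wz":0,"gripper":0.05},{"tx":0,"ty":1.2,"tz":0,"wx":0,"wy":0,"wz":0,"gripper":0.05},{"tx":0,"ty":1.2,"tz":0,"wx":0,"wy":0,"wz":0,"gripper":0.05},{"tx":0,"ty":1.2,"tz":0,"wx":0,"wy":0,"wz":0,"gripper":0.05}]'

```text
time: 9.97
position: [0.5487, 0.0753, 0.086]
tool_rot: [0.011, -3.141, 0.0]
ft_force: [-1.6, -2.7, 2.2]
grip_width: 0.137
grip_force: 40.0
```

```bash
python3 st.py
```

```text
t 10.3667 p [0.5487 0.0756 0.0861] F [-0.1828 -2.729   2.3893] M [-0.5952 -0.0602 -0.0006] w 0.13303244521578728 j3 -1.2002092640183928 j7 1.0026516982352935
psi -3.1346274508403207 tilt z [0.     0.0003]
```

Call:
jog_arm --increments '[{"tx":0,"ty":-0.6,"tz":0,"wx":0,"wy":0,"wz":0,"gripper":0.05},{"tx":0,"ty":-1.2,"tz":0,"wx":0,"wy":0,"wz":0,"gripper":0.05},{"tx":0,"ty":-1.8,"tz":0,"wx":0,"wy":0,"wz":0,"gripper":0.05},{"tx":0,"ty":-2.6,"tz":0,"wx":0,"wy":0,"wz":0,"gripper":0.05},{"tx":0,"ty":-2.6,"tz":0,"wx":0,"wy":0,"wz":0,"gripper":0.05}]'

```text
time: 10.78
position: [0.5487, 0.0744, 0.0862]
tool_rot: [-0.012, 3.141, 0.004]
ft_force: [-0.5, -0.3, 1.8]
grip_width: 0.136
grip_force: 40.0
```

```bash
python3 st.py
```

```text
t 11.1833 p [0.5487 0.074  0.0862] F [-0.1723  1.5646  2.191 ] M [ 0.4663 -0.0949  0.0003] w 0.13187036397491936 j3 -1.2014545927961515 j7 1.007523608719109
psi -3.133892980578999 tilt z [0.0002 0.0016]
```

Both walls felt: slot middle at y = 74.8 mm, floor reached. Centre and begin turning clockwise in small bites, watching side force.

Call:
jog_arm --increments '[{"tx":0,"ty":1,"tz":0,"wx":0,"wy":0,"wz":0,"gripper":0.05},{"tx":0,"ty":1.1,"tz":0,"wx":0,"wy":0,"wz":0.06,"gripper":0.05},{"tx":0,"ty":1.1,"tz":0,"wx":0,"wy":0,"wz":0.12,"gripper":0.05},{"tx":0,"ty":1.1,"tz":0,"wx":0,"wy":0,"wz":0.18,"gripper":0.05},{"tx":0,"ty":1.1,"tz":0,"wx":0,"wy":0,"wz":0.24,"gripper":0.05}]'

```text
time: 11.6
position: [0.5487, 0.074, 0.086]
tool_rot: [-0.369, -3.12, -0.0]
ft_force: [0.2, -0.3, 2.8]
grip_width: 0.136
grip_force: 40.0
```

```bash
python3 st.py
```

```text
t 12.0 p [0.5487 0.0742 0.086 ] F [-0.1498  0.1361  2.6354] M [ 0.1467 -0.1142  0.0434] w 0.1375089410506126 j3 -1.1513425347399864 j7 0.7955346818088236
psi 2.909428115860805 tilt z [-0.0001  0.0005]
```

Call:
jog_arm --increments '[{"tx":0.1,"ty":0.4,"tz":0,"wx":0,"wy":0,"wz":0.05,"gripper":0.05},{"tx":0.1,"ty":0.4,"tz":0,"wx":0,"wy":0,"wz":0.1,"gripper":0.05},{"tx":0.1,"ty":0.4,"tz":0,"wx":0,"wy":0,"wz":0.15,"gripper":0.05},{"tx":0.1,"ty":0.4,"tz":0,"wx":0,"wy":0,"wz":0.2,"gripper":0.05},{"tx":0.1,"ty":0.4,"tz":0,"wx":0,"wy":0,"wz":0.25,"gripper":0.05}]'

```text
time: 12.42
position: [0.5487, 0.0743, 0.086]
tool_rot: [-0.754, -3.05, -0.0]
ft_force: [0.4, 0.2, 2.7]
grip_width: 0.136
grip_force: 40.0
```

```bash
python3 st.py
```

```text
t 12.8167 p [0.5487 0.0745 0.086 ] F [-0.2656 -0.7548  2.4709] M [-0.1241 -0.1713  0.0542] w 0.132003426313948 j3 -1.0995358794828614 j7 0.5732749652602528
psi 2.6592692155608297 tilt z [-0.      0.0005]
```

Call:
jog_arm --increments '[{"tx":0,"ty":0,"tz":0,"wx":0,"wy":0,"wz":0.06,"gripper":0.05},{"tx":0,"ty":0,"tz":0,"wx":0,"wy":0,"wz":0.12,"gripper":0.05},{"tx":0,"ty":0,"tz":0,"wx":0,"wy":0,"wz":0.18,"gripper":0.05},{"tx":0,"ty":0,"tz":0,"wx":0,"wy":0,"wz":0.24,"gripper":0.05},{"tx":0,"ty":0,"tz":0,"wx":0,"wy":0,"wz":0.3,"gripper":0.05}]'

```text
time: 13.23
position: [0.5488, 0.0746, 0.0861]
tool_rot: [-1.202, -2.902, -0.001]
ft_force: [0.4, -1.0, 3.4]
grip_width: 0.134
grip_force: 40.0
```

```bash
python3 st.py
```

```text
t 13.6333 p [0.5487 0.0747 0.0861] F [ 0.1134 -1.1901  2.3843] M [-0.2735 -0.2005  0.0415] w 0.13641762793109574 j3 -1.0382625106175942 j7 0.30464521186629223
psi 2.359497467664011 tilt z [0.0001 0.0007]
```

Call:
jog_arm --increments '[{"tx":0,"ty":0,"tz":0,"wx":0,"wy":0,"wz":0.06,"gripper":0.05},{"tx":0,"ty":0,"tz":0,"wx":0,"wy":0,"wz":0.12,"gripper":0.05},{"tx":0,"ty":0,"tz":0,"wx":0,"wy":0,"wz":0.18,"gripper":0.05},{"tx":0,"ty":0,"tz":0,"wx":0,"wy":0,"wz":0.24,"gripper":0.05},{"tx":0,"ty":0,"tz":0,"wx":0,"wy":0,"wz":0.3,"gripper":0.05}]'

```text
time: 14.05
position: [0.5488, 0.0747, 0.0861]
tool_rot: [-1.622, -2.69, -0.001]
ft_force: [0.0, -1.4, 2.5]
grip_width: 0.136
grip_force: 40.0
```

```bash
python3 st.py
```

```text
t 14.45 p [0.5487 0.0747 0.086 ] F [ 0.6012 -1.3803  2.7303] M [-0.3635 -0.2589  0.0632] w 0.13326484013562837 j3 -0.9784801865781386 j7 0.03252237525952041
psi 2.059506124107144 tilt z [0.0001 0.0007]
```

Call:
jog_arm --increments '[{"tx":0,"ty":0,"tz":0,"wx":0,"wy":0,"wz":0.06,"gripper":0.05},{"tx":0,"ty":0,"tz":0,"wx":0,"wy":0,"wz":0.12,"gripper":0.05},{"tx":0,"ty":0,"tz":0,"wx":0,"wy":0,"wz":0.18,"gripper":0.05},{"tx":0,"ty":0,"tz":0,"wx":0,"wy":0,"wz":0.24,"gripper":0.05},{"tx":0,"ty":0,"tz":0,"wx":0,"wy":0,"wz":0.3,"gripper":0.05}]'

```text
time: 14.87
position: [0.5488, 0.0748, 0.0861]
tool_rot: [-2.006, -2.418, -0.001]
ft_force: [0.6, -1.2, 2.6]
grip_width: 0.133
grip_force: 40.0
```

```bash
python3 st.py
```

```text
t 15.2667 p [0.5487 0.0747 0.0861] F [ 0.7195 -1.4537  2.3933] M [-0.4021 -0.3049  0.0575] w 0.14057100479823828 j3 -0.9207946376260165 j7 -0.24273853639055684
psi 1.7594850309990542 tilt z [0.0001 0.0008]
```

Call:
jog_arm --increments '[{"tx":0,"ty":0,"tz":0,"wx":0,"wy":0,"wz":0.02,"gripper":0.05},{"tx":0,"ty":0,"tz":0,"wx":0,"wy":0,"wz":0.03,"gripper":0.05},{"tx":0,"ty":0,"tz":0,"wx":0,"wy":0,"wz":0.04,"gripper":0.05},{"tx":0,"ty":0,"tz":0,"wx":0,"wy":0,"wz":0.05,"gripper":0.05},{"tx":0,"ty":0,"tz":0,"wx":0,"wy":0,"wz":0.06,"gripper":0.05}]'

```text
time: 15.68
position: [0.5487, 0.0748, 0.0861]
tool_rot: [-2.076, -2.358, -0.001]
ft_force: [0.6, -2.3, 2.1]
grip_width: 0.138
grip_force: 40.0
```

```bash
python3 st.py
```

```text
t 16.0833 p [0.5487 0.0748 0.0861] F [ 1.5334 -1.6964  2.6166] M [-0.4465 -0.3775  0.0626] w 0.13734329666965667 j3 -0.9093297233942593 j7 -0.298855986138238
psi 1.6988815261839831 tilt z [0.0001 0.0007]
```

Call:
jog_arm --increments '[{"tx":0,"ty":0.1,"tz":0,"wx":0,"wy":0,"wz":0.01,"gripper":0.05},{"tx":0,"ty":0.2,"tz":0,"wx":0,"wy":0,"wz":0.02,"gripper":0.05},{"tx":0,"ty":0.2,"tz":0,"wx":0,"wy":0,"wz":0.03,"gripper":0.05},{"tx":0,"ty":0.2,"tz":0,"wx":0,"wy":0,"wz":0.04,"gripper":0.05},{"tx":0,"ty":0.2,"tz":0,"wx":0,"wy":0,"wz":0.04,"gripper":0.05}]'

```text
time: 16.5
position: [0.5488, 0.0748, 0.0861]
tool_rot: [-2.122, -2.316, -0.001]
ft_force: [0.4, -1.1, 2.2]
grip_width: 0.135
grip_force: 40.0
```

```bash
python3 st.py
```

```text
t 16.9 p [0.5488 0.0748 0.086 ] F [ 0.4648 -1.658   2.3003] M [-0.4764 -0.2963  0.1022] w 0.13487880072647485 j3 -0.9017846109572802 j7 -0.33610029758010795
psi 1.6587990287075365 tilt z [-0.0001  0.0007]
```

Call:
jog_arm --increments '[{"tx":0,"ty":0,"tz":0,"wx":0,"wy":0,"wz":0.01,"gripper":0.05},{"tx":0,"ty":0,"tz":0,"wx":0,"wy":0,"wz":0.02,"gripper":0.05},{"tx":0,"ty":0,"tz":0,"wx":0,"wy":0,"wz":0.03,"gripper":0.05},{"tx":0,"ty":0,"tz":0,"wx":0,"wy":0,"wz":0.03,"gripper":0.05},{"tx":0,"ty":0,"tz":0,"wx":0,"wy":0,"wz":0.03,"gripper":0.05}]'

```text
time: 17.32
position: [0.5488, 0.0749, 0.0861]
tool_rot: [-2.156, -2.285, -0.001]
ft_force: [0.2, -1.6, 2.6]
grip_width: 0.136
grip_force: 40.0
```

```bash
python3 st.py
```

```text
t 17.7167 p [0.5488 0.0749 0.0861] F [ 0.6126 -1.7074  2.362 ] M [-0.5126 -0.2836  0.0713] w 0.1348245458967852 j3 -0.8962455442661286 j7 -0.363858488898109
psi 1.6288696942641412 tilt z [-0.      0.0007]
```

Call:
jog_arm --increments '[{"tx":0,"ty":0,"tz":0,"wx":0,"wy":0,"wz":0.005,"gripper":0.05},{"tx":0,"ty":0,"tz":0,"wx":0,"wy":0,"wz":0.01,"gripper":0.05},{"tx":0,"ty":0,"tz":0,"wx":0,"wy":0,"wz":0.015,"gripper":0.05},{"tx":0,"ty":0,"tz":0,"wx":0,"wy":0,"wz":0.02,"gripper":0.05},{"tx":0,"ty":0,"tz":0,"wx":0,"wy":0,"wz":0.02,"gripper":0.05}]'

```text
time: 18.13
position: [0.5489, 0.0749, 0.0861]
tool_rot: [-2.179, -2.263, -0.001]
ft_force: [0.8, -1.8, 2.3]
grip_width: 0.136
grip_force: 40.0
```

```bash
python3 st.py
```

```text
t 18.5333 p [0.5488 0.0749 0.086 ] F [ 0.7197 -1.9666  2.2648] M [-0.5003 -0.2476  0.0881] w 0.13803926878685877 j3 -0.8925817711860441 j7 -0.3824214369772155
psi 1.608849047278642 tilt z [-0.      0.0007]
```

Call:
jog_arm --increments '[{"tx":0,"ty":0,"tz":0,"wx":0,"wy":0,"wz":0.005,"gripper":0.05},{"tx":0,"ty":0,"tz":0,"wx":0,"wy":0,"wz":0.01,"gripper":0.05},{"tx":0,"ty":0,"tz":0,"wx":0,"wy":0,"wz":0.015,"gripper":0.05},{"tx":0,"ty":0,"tz":0,"wx":0,"wy":0,"wz":0.02,"gripper":0.05},{"tx":0,"ty":0,"tz":0,"wx":0,"wy":0,"wz":0.02,"gripper":0.05}]'

```text
time: 18.95
position: [0.5489, 0.0749, 0.0861]
tool_rot: [-2.201, -2.241, -0.001]
ft_force: [0.5, -2.6, 1.8]
grip_width: 0.135
grip_force: 40.0
```

```bash
python3 st.py
```

```text
t 19.35 p [0.5488 0.0749 0.0861] F [ 0.6605 -1.7994  2.6404] M [-0.4817 -0.2522  0.1117] w 0.13301917721708875 j3 -0.888927871828803 j7 -0.40096137873737636
psi 1.5888397995409866 tilt z [-0.      0.0008]
```

Call:
jog_arm --increments '[{"tx":0,"ty":0,"tz":0,"wx":0,"wy":0,"wz":0.01,"gripper":0.05},{"tx":0,"ty":0,"tz":0,"wx":0,"wy":0,"wz":0.02,"gripper":0.05},{"tx":0,"ty":0,"tz":0,"wx":0,"wy":0,"wz":0.03,"gripper":0.05},{"tx":0,"ty":0,"tz":0,"wx":0,"wy":0,"wz":0.03,"gripper":0.05},{"tx":0,"ty":0,"tz":0,"wx":0,"wy":0,"wz":0.03,"gripper":0.05}]'

```text
time: 19.77
position: [0.5489, 0.0749, 0.0861]
tool_rot: [-2.234, -2.208, -0.001]
ft_force: [0.8, -1.2, 2.8]
grip_width: 0.136
grip_force: 40.0
```

```bash
python3 st.py
```

```text
t 20.1667 p [0.5489 0.0749 0.0861] F [ 0.7763 -1.6199  2.6424] M [-0.4928 -0.2519  0.2218] w 0.1322477715966012 j3 -0.8834364063710493 j7 -0.4287854600563303
psi 1.5588721058244115 tilt z [0.     0.0007]
```

Torque jumped to 0.22 N m: firm stop. Back off to mid-slack and lift out.

Call:
jog_arm --increments '[{"tx":0,"ty":0,"tz":0,"wx":0,"wy":0,"wz":-0.05,"gripper":0.05},{"tx":0,"ty":0,"tz":0,"wx":0,"wy":0,"wz":-0.1,"gripper":0.05},{"tx":0,"ty":0,"tz":0,"wx":0,"wy":0,"wz":-0.13,"gripper":0.05},{"tx":0,"ty":0,"tz":0,"wx":0,"wy":0,"wz":-0.13,"gripper":0.05},{"tx":0,"ty":0,"tz":0,"wx":0,"wy":0,"wz":-0.13,"gripper":0.05}]'

```text
time: 20.58
position: [0.5487, 0.0753, 0.086]
tool_rot: [-2.087, -2.346, -0.001]
ft_force: [0.8, -0.4, 3.1]
grip_width: 0.136
grip_force: 40.0
```

```bash
python3 st.py
```

```text
t 20.9833 p [0.5487 0.0751 0.086 ] F [-0.1318 -0.3605  2.7117] M [-0.0532 -0.0889 -0.0204] w 0.1366910466192665 j3 -0.907290686679939 j7 -0.3084487831901182
psi 1.6887886626115953 tilt z [-0.0002  0.0011]
```

Call:
jog_arm --increments '[{"tx":0,"ty":0,"tz":-3,"wx":0,"wy":0,"wz":0,"gripper":0.05},{"tx":0,"ty":0,"tz":-8,"wx":0,"wy":0,"wz":0,"gripper":0.05},{"tx":0,"ty":0,"tz":-18,"wx":0,"wy":0,"wz":0,"gripper":0.05},{"tx":0,"ty":0,"tz":-30,"wx":0,"wy":0,"wz":0,"gripper":0.05},{"tx":0,"ty":0,"tz":-40,"wx":0,"wy":0,"wz":0,"gripper":0.05}]'

```text
time: 21.4
position: [0.5491, 0.075, 0.1276]
tool_rot: [-2.086, -2.349, -0.002]
ft_force: [-0.2, -0.5, -1.1]
grip_width: 0.136
grip_force: 40.0
```

```bash
python3 st.py .5465 .3298 .127 1.4782
```

```text
t 21.8 p [0.5484 0.0747 0.1255] F [-0.3243  0.0458 -0.4996] M [-0.0024 -0.1151 -0.0055] w 0.13138978364328638 j3 -0.92980570204576 j7 -0.27400994690242914
psi 1.6887694523780168 tilt z [-0.0011  0.0007]
(array([253.56,  28.13,  -1.31]), array([-0.0011, -0.0007,  0.2106]))
```

Call:
jog_arm --increments '[{"tx":35,"ty":4,"tz":0,"wx":0,"wy":0,"wz":0.05,"gripper":0.05},{"tx":73,"ty":8,"tz":0,"wx":0,"wy":0,"wz":0.1,"gripper":0.05},{"tx":111,"ty":12,"tz":0,"wx":0,"wy":0,"wz":0.15,"gripper":0.05},{"tx":149,"ty":16,"tz":0,"wx":0,"wy":0,"wz":0.2,"gripper":0.05},{"tx":185,"ty":20,"tz":0,"wx":0,"wy":0,"wz":0.21,"gripper":0.05}]'

```text
time: 22.22
position: [0.5464, 0.2627, 0.1258]
tool_rot: [-2.323, -2.114, 0.0]
ft_force: [-0.0, 1.0, -0.2]
grip_width: 0.136
grip_force: 40.0
```

```bash
python3 st.py .5465 .3298 .070 1.4782;  python3 - <<'E'
from h import *
I={c:vision.get_image(c) for c in("top","scene")}
a=cv2.resize(I["top"]["color"][140:235,265:375],(390,337),interpolation=cv2.INTER_CUBIC)
b=cv2.resize(I["scene"]["color"][140:225,245:343],(390,337),interpolation=cv2.INTER_CUBIC)
cv2.imwrite("pics/l2.png",np.hstack([a,b]))
E
```

```text
t 22.6167 p [0.5476 0.2587 0.1258] F [-0.0224  0.2627 -0.1848] M [ 0.0537 -0.082  -0.0088] w 0.13530291642216233 j3 -0.9027803223983633 j7 -0.8438687367092712
psi 1.4758069958952813 tilt z [-0.0003 -0.0005]
(array([70.72, -7.84, 55.78]), array([-0.0002,  0.0005, -0.0024]))
```

View pics/l2.png

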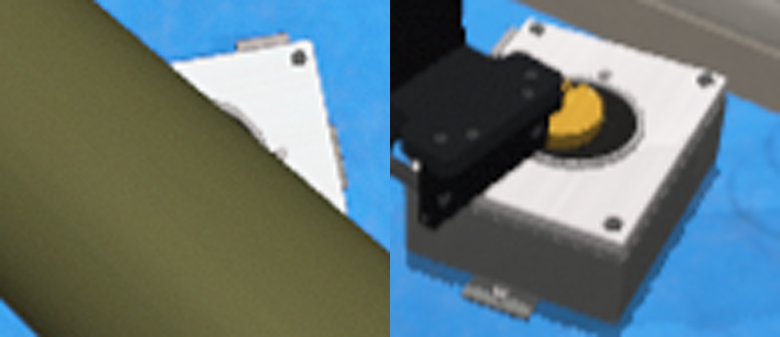

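The arm covers the lock from both cameras here; I carry on to above the holder and look again.

Call:
jog_arm --increments '[{"tx":25,"ty":-3,"tz":5,"wx":0,"wy":0,"wz":-0.002,"gripper":0.05},{"tx":50,"ty":-6,"tz":10,"wx":0,"wy":0,"wz":-0.002,"gripper":0.05},{"tx":71,"ty":-8,"tz":20,"wx":0,"wy":0,"wz":-0.002,"gripper":0.05},{"tx":71,"ty":-8,"tz":35,"wx":0,"wy":0,"wz":-0.002,"gripper":0.05},{"tx":71,"ty":-8,"tz":50,"wx":0,"wy":0,"wz":-0.002,"gripper":0.05}]'

```text
time: 23.13
position: [0.5454, 0.3333, 0.0759]
tool_rot: [-2.317, -2.12, -0.002]
ft_force: [-0.5, -0.5, -0.6]
grip_width: 0.135
grip_force: 40.0
```

```bash
python3 st.py .5465 .3298 .048 1.4782;  python3 - <<'E'
from h import *
I={c:vision.get_image(c) for c in("top","scene")}
a=cv2.resize(I["top"]["color"][140:235,265:375],(390,337),interpolation=cv2.INTER_CUBIC)
b=cv2.resize(I["scene"]["color"][140:290,180:354],(390,337),interpolation=cv2.INTER_CUBIC)
cv2.imwrite("pics/l3.png",np.hstack([a,b]))
E
```

```text
t 23.5333 p [0.5464 0.3319 0.0772] F [-0.151  -0.4206 -0.669 ] M [-0.0358 -0.074  -0.0073] w 0.13379707493518456 j3 -0.8639627323933888 j7 -0.9910555846416373
psi 1.4795236056823664 tilt z [0.0016 0.0011]
(array([-2.15,  0.26, 29.24]), array([ 0.0015, -0.0013,  0.0013]))
```

View pics/l3.png

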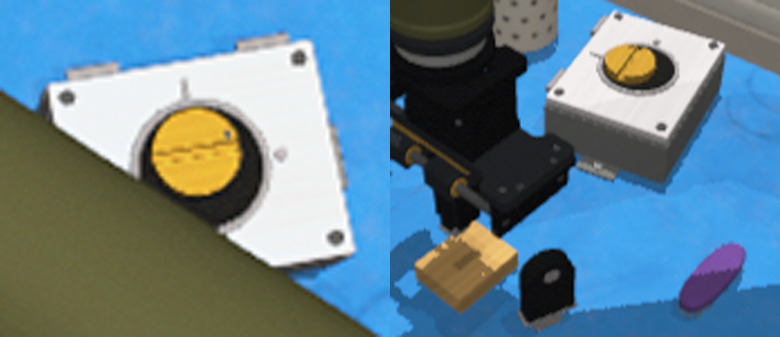

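The slot now runs about along box y, (155,157) to (243,145) in the crop; I measure its angle more closely before putting the key away.

```bash
python3 - <<'E'
from h import *
np.set_printoptions(precision=4,suppress=True)
for k in range(2):
    I=vision.get_image("top"); g=cv2.cvtColor(I["color"],cv2.COLOR_BGR2GRAY).astype(float)
    P=[];V=[]
    for u in range(311,330):
        seg=g[176:190,u]; w=np.clip(np.median(seg)-8-seg,0,None)
        i=np.argmax(w); w[np.abs(np.arange(14)-i)>2]=0
        if w.sum()>10: v=(w*np.arange(176,190)).sum()/w.sum(); V.append(v); P.append(ray(I,(u,v),.072)[:2])
    P=np.array(P); d=np.polyfit(P[:,1],P[:,0],1); r=P[:,0]-np.polyval(d,P[:,1]); ok=abs(r)<2*r.std(); d=np.polyfit(P[ok,1],P[ok,0],1)
    print(np.round(V,1),"slot yaw",-np.pi/2-np.arctan(d[0]),"want",.1675-np.pi/2, "centre",np.polyval(d,.0748))
# box yaw again from the first picture, upper cover edge
g0=cv2.imread("pics/top0.png"); J=dict(I,color=g0)
P=np.array([ray(J,p,.062)[:2]*1000 for p in blob(mask(J,(0,0,150),(180,60,255),(260,140,375,235)))],np.float32);print(np.radians(cv2.minAreaRect(P)[2]))
E
```

```text
[182.8 182.9 182.3 182.1 181.8 181.7 182.  181.8 181.  183.7 180.7 180.8
 181.  180.8 180.4 179.9 179.7 179.3 177.7] slot yaw -1.390437131625491 want -1.4032963267948966 centre 0.5517682287254091
[182.8 182.9 182.3 182.2 181.8 181.7 182.  181.8 180.9 183.7 180.9 180.8
 181.  180.8 180.4 179.9 179.7 179.3 177.8] slot yaw -1.391644002879585 want -1.4032963267948966 centre 0.5517615715181327
0.16731071528400387
```

Lock reads 1.56 rad, within measuring error of the stop that I also felt. Now lower the key into the pocket.

Call:
jog_arm --increments '[{"tx":-1,"ty":0.3,"tz":10,"wx":0,"wy":0,"wz":0.001,"gripper":0.05},{"tx":-2.1,"ty":0.3,"tz":20,"wx":0.0015,"wy":-0.0013,"wz":0.001,"gripper":0.05},{"tx":-2.1,"ty":0.3,"tz":29,"wx":0.0015,"wy":-0.0013,"wz":0.001,"gripper":0.05},{"tx":-2.1,"ty":0.3,"tz":29,"wx":0.0015,"wy":-0.0013,"wz":0.001,"gripper":0.05},{"tx":-2.1,"ty":0.3,"tz":29,"wx":0.0015,"wy":-0.0013,"wz":0.001,"gripper":0.05}]'

```text
time: 24.15
position: [0.5448, 0.3298, 0.0458]
tool_rot: [-2.319, -2.117, 0.006]
ft_force: [0.8, 0.6, 0.1]
grip_width: 0.135
grip_force: 40.0
```

```bash
python3 st.py .5465 .3298 .0276 1.4782
```

```text
t 24.55 p [0.5458 0.3304 0.0476] F [ 0.1829 -0.0015 -0.6111] M [-0.0147 -0.0774  0.0127] w 0.13664213927265217 j3 -0.8453774216016461 j7 -1.0060070734463877
psi 1.4797760506083595 tilt z [-0.0011 -0.0002]
(array([-0.54,  0.77, 20.  ]), array([-0.001 ,  0.0003,  0.0016]))
```

Call:
jog_arm --increments '[{"tx":-0.5,"ty":0.8,"tz":3,"wx":0,"wy":0,"wz":0.001,"gripper":0.05},{"tx":-0.5,"ty":0.8,"tz":6,"wx":-0.001,"wy":0,"wz":0.001,"gripper":0.05},{"tx":-0.5,"ty":0.8,"tz":9,"wx":-0.001,"wy":0,"wz":0.001,"gripper":0.05},{"tx":-0.5,"ty":0.8,"tz":12,"wx":-0.001,"wy":0,"wz":0.001,"gripper":0.05},{"tx":-0.5,"ty":0.8,"tz":15,"wx":-0.001,"wy":0,"wz":0.001,"gripper":0.05}]'

```text
time: 24.97
position: [0.5462, 0.3296, 0.0318]
tool_rot: [-2.321, -2.117, 0.002]
ft_force: [-0.7, -0.0, -0.1]
grip_width: 0.133
grip_force: 40.0
```

```bash
python3 st.py .5465 .3298 .0276 1.4782
```

```text
t 25.3667 p [0.5464 0.3299 0.0325] F [-0.0849  0.1622 -0.747 ] M [-0.0082 -0.0907  0.0054] w 0.13104300633803978 j3 -0.8345650113884314 j7 -1.0152182426115262
psi 1.4789022007458388 tilt z [-0.0003 -0.0003]
(array([-0.05,  0.07,  4.86]), array([-0.0003,  0.0003,  0.0007]))
```

Call:
jog_arm --increments '[{"tx":0,"ty":0,"tz":2,"wx":0,"wy":0,"wz":0,"gripper":0.05},{"tx":0,"ty":0,"tz":4,"wx":0,"wy":0,"wz":0,"gripper":0.05},{"tx":0,"ty":0,"tz":5,"wx":0,"wy":0,"wz":0,"gripper":0.05},{"tx":0,"ty":0,"tz":5.3,"wx":0,"wy":0,"wz":0,"gripper":0.05},{"tx":0,"ty":0,"tz":5.3,"wx":0,"wy":0,"wz":0,"gripper":0.05}]'

```text
time: 25.78
position: [0.5463, 0.3296, 0.0274]
tool_rot: [2.321, 2.117, -0.002]
ft_force: [-1.5, -1.3, 4.5]
grip_width: 0.135
grip_force: 40.0
```

```bash
python3 st.py
```

```text
t 26.1833 p [0.5463 0.3296 0.0274] F [-2.0046 -1.5877  5.4456] M [-0.3843  0.3618  0.0161] w 0.13922223597547217 j3 -0.8309003851216993 j7 -1.0185227524613654
psi 1.4787400745016677 tilt z [-0.0006 -0.0009]
```

Foot is on the block at the same height as at the grasp. Release and rise.

Call:
jog_arm --increments '[{"tx":0,"ty":0,"tz":-0.4,"wx":0,"wy":0,"wz":0,"gripper":0.5},{"tx":0,"ty":0,"tz":-0.4,"wx":0,"wy":0,"wz":0,"gripper":0.5},{"tx":0,"ty":0,"tz":-0.4,"wx":0,"wy":0,"wz":0,"gripper":0.5},{"tx":0,"ty":0,"tz":-0.4,"wx":0,"wy":0,"wz":0,"gripper":0.5},{"tx":0,"ty":0,"tz":-0.4,"wx":0,"wy":0,"wz":0,"gripper":0.5}]'

```text
time: 26.6
position: [0.5463, 0.3297, 0.0271]
tool_rot: [-2.321, -2.117, 0.001]
ft_force: [0.4, -0.6, 0.5]
grip_width: 0.424
grip_force: 0.0
```

Call:
jog_arm --increments '[{"tx":0,"ty":0,"tz":-1,"wx":0,"wy":0,"wz":0,"gripper":0.5},{"tx":0,"ty":0,"tz":-5,"wx":0,"wy":0,"wz":0,"gripper":0.5},{"tx":0,"ty":0,"tz":-15,"wx":0,"wy":0,"wz":0,"gripper":0.5},{"tx":0,"ty":0,"tz":-30,"wx":0,"wy":0,"wz":0,"gripper":0.5},{"tx":0,"ty":0,"tz":-50,"wx":0,"wy":0,"wz":0,"gripper":0.5}]'

```text
time: 27.02
position: [0.5459, 0.3295, 0.0781]
tool_rot: [-2.321, -2.117, 0.003]
ft_force: [-0.2, -0.2, 0.1]
grip_width: 0.498
grip_force: 0.0
```

Call:
jog_arm --increments '[{"tx":0,"ty":0,"tz":-25,"wx":0,"wy":0,"wz":0,"gripper":0.5},{"tx":0,"ty":0,"tz":-50,"wx":0,"wy":0,"wz":0,"gripper":0.5},{"tx":0,"ty":0,"tz":-75,"wx":0,"wy":0,"wz":0,"gripper":0.5},{"tx":0,"ty":0,"tz":-100,"wx":0,"wy":0,"wz":0,"gripper":0.5},{"tx":0,"ty":0,"tz":-110,"wx":0,"wy":0,"wz":0,"gripper":0.5}]'

```text
time: 27.43
position: [0.5477, 0.3315, 0.193]
tool_rot: [2.32, 2.116, 0.01]
ft_force: [0.3, 0.4, 0.3]
grip_width: 0.502
grip_force: 0.0
```

```bash
python3 st.py;  python3 - <<'E'
from h import *
I=vision.get_image("scene")
cv2.imwrite("pics/f.png",cv2.resize(I["color"][130:300,140:350],None,fx=3.5,fy=3.5,interpolation=cv2.INTER_CUBIC))
E
```

```text
Traceback (most recent call last):
  File "st.py", line 6, in <module>
    vision.get_image("top"); s=ctrl.get_state(); F.append(s['ft_force']);M.append(s['torque'])
    ~~~~~~~~~~~~~~~~^^^^^^^
ValueError: 200 camera calls are used up
Traceback (most recent call last):
ValueError: 200 camera calls are used up
```

The camera calls are used up, so there is no last picture. The key stopped at the height where I took it, at 27.4 mm, and the fingers came off without force, so I hand the job in.

```bash
python3 -c "
from bench import ctrl
s=ctrl.get_state();print(s['position'],s['ft_force'],s['qd'].round(3));print(ctrl.close_job())"
```

```text
[0.54572374 0.32903277 0.18550675] [-0.31415648 -0.09432773 -0.42095098] [-0.001  0.002  0.    -0.005 -0.001  0.002 -0.001]
the job is handed in; nothing more can be done
None
```

I turned the lock clockwise to its stop with the small key (the torque peaked at about 0.22 N m, and the picture read 1.56 rad), stood the key back in the holder, let go and handed the job in; the 200 camera calls ran out before a final picture, so the key's standing is judged from its height and the force-free release alone.

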